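Close the flower press and hold it shut

TASK

Close the flower press: first clear the marker pen off its bed and stand it in the empty pen pot, either end up; then take the lid by its handle and fit it on the base so that it drops over the two dowels, which it hides as it comes down, and sits fully home on the blotters. Press the lid down firmly, with a push of 10 N or so, and finish there, still gripping the handle and pressing, because I will strap the press while you hold it shut. Do not drop the lid, and leave the pot standing and everything else on the table where it is.

Things in the scene. Friction and masses are not known exactly. Their poses are not given: they have to be found in the camera images.
- press_base: Open flower press base, fixed: plywood board 240 (x) x 170 (y) x 18 mm on 6 mm feet; a 164 x 150 x 4 mm stack of blotters (the bed) lies on its middle, with the marker on it. Two wooden dowels stand on the board at x = +100 and -100 mm, y = 0. Origin: centre of the underside, on the table; the board's top is 24 mm, the blotters' top 28 mm above it.
- dowel_a (a point): Top centre of the dowel at the base's +x end, 38 mm above the table: 14 mm above the board, 10 mm above the blotters. Dowels are 10 mm in diameter, the last 4.5 mm tapering to 5 mm. Axes as the base.
- dowel_b (a point): Top centre of the like dowel at the base's -x end.
- lid_handle (a point): Centre of the wooden bar handle of the loose lid, which starts flat on the table, right side up. Bar: 130 long (lid's x), 14 wide, 14 mm high, on 10 mm posts at x = +50 and -50 mm, 33 mm free below it. The lid: plywood 240 (x) x 170 (y) x 18 mm, about 0.45 kg. This point is 40 mm above the board's top, 58 mm above its underside, over its centre; z up.
- lid_hole_a (a point): Mouth centre, in the lid's underside, of the blind hole at the lid's x = +100 mm, y = 0: 13 mm diameter, 13 mm deep (1.5 mm play round a dowel). Axes as the lid. It fits either way round. Fully home on the blotters, the handle point is 86 mm above the table, over the base's centre; resting on the dowel tips, 96 mm. Nothing is springy: a push on the lid at home goes straight to the base.
- lid_hole_b (a point): Mouth centre of the like hole at the lid's x = -100 mm.
- marker_mid (a point): Centre of the marker pen that lies on the blotters: hexagonal grey barrel with black cap, 145 mm long along its x, 14 mm across flats (16 mm over cap and corners), about 22 g, balanced at its centre; either end may be up in the pot.
- pot_rim (a point): Centre of the mouth of the empty, loose, round dark steel pen pot standing on the table, 90 mm high, 68 mm outside and 60 mm inside diameter, inner floor 5 mm above the table, 0.3 kg; z is up.
- jar_tall: Bystander: glass jar of flower heads, 68 mm diameter, 122 mm high; origin: centre of its foot.
- jar_short: Bystander: glass jar of flower heads, 76 mm diameter, 97 mm high; origin: centre of its foot.
- basket: Bystander: round wicker basket, 195 mm across, 73 mm high; origin: centre of its foot.
- mallet: Bystander: rubber mallet lying flat, 280 mm long along its x, head 56 mm thick at +x; origin: about mid-length, on the table.
- hammer: Bystander: hammer lying flat along its x, head at +x, about 26 cm long; origin on the table.
- screwdriver: Bystander: screwdriver lying flat along its x, about 20 cm long; origin on the table.
- block: Bystander: wooden pounding block 70 (x) x 140 (y) x 35 mm; origin: centre of its underside.
- tape: Bystander: empty cardboard tape roll lying flat, 96 mm diameter, 24 mm high; origin: centre of its underside.

How it is judged:
By the outcome, as a careful person would: the job done as asked, in the order asked, and still so for the second after the job is handed in, while the arm keeps its last pose, push and grip.
It also fails if it takes over 64 s, if anything falls off the work surface, if the arm or the gripper's body presses on something with over 40 N, if the wrist force passes 120 N, or if a joint passes its speed limit or range.

ROBOT

A 6-joint arm with a two-finger parallel gripper is mounted at the origin on the work surface. World frame = base frame: x ahead of the robot, y to its left, z up, the work surface at z = 0. Lengths are in m, angles in rad, forces in N, time in s.
With the tool pointing down it reaches from about 0.25 to 0.775 m from the base axis. Payload 4 kg.
Tool frame: the origin (TCP) lies at the very end of the fingers, on their centre line; the grasp point (between the pads) lies 19 mm behind it; z points along the fingers, y is the line along which they close (so a half turn about z gives the same grasp; the last joint's range is limited). The gripper opens to 94 mm and grips with 3 to 60 N. Pads are 16 mm wide; open, the fingers measure 119 mm over their backs; the gripper's body (75 mm by 177 mm) begins 78 mm behind the grasp point.
Start: joints at [-1.34, 0.087, 1.371, -0, 1.684, -0.103], TCP at [0.18, -0.52, 0.206] pointing down, gripper open.
Joint ranges: [-3.1, 3.1], [-0.76, 2.03], [0.27, 2.55], [-1.08, 4.22], [0.17, 2.65], [-2.57, 2.57]. Speed limits (rad/s): [2.79, 2.79, 3.14, 3.14, 3.14, 3.14].

INTERFACE

Orientations are given as a unit quaternion [w, x, y, z].
In Python, from bench import bot gives the robot as it stands.
- The arm moves only by the shell command python3 -m creep 'ROWS' [FORCE]. ROWS is JSON, one flat list of numbers, 7 for each row, row after row: the turn, a rotation vector about the tool's x, y, z in degrees, then the shift along the tool's x, y, z in m, then the finger opening in m, from 0 to 0.094. In form: [rx, ry, rz, x, y, z, gripper, rx, ry, rz, x, y, z, gripper, ...]. A call has 1 to 10 rows; each row is the pose to reach, as a shift and turn from the pose commanded when the call began, along the tool's axes at that moment; what a row does not reach only later rows make up. A row lasts 1/8 s, in which the tool goes at most 62.5 mm and 10.7 degrees, less where a joint would pass 70% of its speed; a pose out of reach is approached as far as the arm can. A call with a gripper value outside its range is refused whole. The fingers move at their own pace and stop on an object; FORCE is the grip in N (left out, the last holds). Time passes only in rows, so rows that repeat a pose let the fingers close. It gives the time, the measured TCP pose, the force, the opening and the grip force at its end, in the units of the state.
- bot.get_state(): the state, without advancing time (a new reading comes with each control period).
- bot.capture(name): name is "scene" or "top"; returns (picture, depth): 400x640x3 uint8, red, green, blue; 400x640 float32, m along the optical axis (not along the pixel's ray), 0 where there is no reading.
- bot.get_calibration(name): a dict with "fovy" (degrees; the focal length in pixels is half the picture's height over the tangent of half this angle, whatever the lens; pixels are square), "cx", "cy" (the principal point, pixels), "T" (4x4, takes a point from camera to world coordinates). Camera axes: x right, y down, z forward; pixel columns grow to the right and rows downward; lengths in m; the calibration is good to about 2 mm. A picture is of the moment at which its call begins. get_calibration takes no time and is no camera call.
- bot.close_job(): hands the job in; it is judged then, once.
The state is a dict: "t": time; "qpos": joint angles; "qd": joint speeds; "effort": joint torques, N m; "tool_pos": TCP position; "tool_rot": TCP orientation; "contact_force": force on the tool from outside, world axes, zero at the start; "torque": the same for the moment, N m; "finger_gap": finger opening in m; "grasp_force": force on a finger pad.
Only numpy, scipy, OpenCV 4.12 (cv2) and the standard library are available. Lean on these libraries where they do the work, as an engineer would, in place of code of your own. Each camera call takes 0.05 s, during which the arm holds its last target. There are 200 camera calls.

## Working session

There is one attempt and no reset: what is moved stays moved. The work goes in short steps, Python scripts to look and compute and a shell command to move; the robot and the scene stay as the last step left them, time stands still between calls to the robot, and variables do not carry over. Pictures are saved under pics/ and viewed, at most 10 in all, crops included, and the job is handed in when it is done.

```bash
mkdir -p pics; ls
cat > h.py <<'E'
import numpy as np,cv2
from bench import bot
def cal(n):
    c=bot.get_calibration(n); f=200/np.tan(np.radians(c["fovy"])/2); return f,c["cx"],c["cy"],np.array(c["T"]),c
def cast(n,u,v,z):
    f,cx,cy,T,_=cal(n); d=T[:3,:3]@np.array([(u-cx)/f,(v-cy)/f,1]); o=T[:3,3]; return o+d*(z-o[2])/d[2]
def cloud(n,dep):
    f,cx,cy,T,_=cal(n); v,u=np.mgrid[:400,:640]; P=np.stack([(u-cx)/f*dep,(v-cy)/f*dep,dep],-1); return P@T[:3,:3].T+T[:3,3]
def proj(n,p):
    f,cx,cy,T,_=cal(n); q=T[:3,:3].T@(np.array(p)-T[:3,3]); return q[:2]/q[2]*f+[cx,cy]
def shot(n,name):
    p,d=bot.capture(n); cv2.imwrite(f"pics/{name}.png",p[...,::-1]); np.savez(f"pics/{name}.npz",p=p,d=d); return p,d
E
python3 - <<'E'
from h import *
for n in("scene","top"):
    shot(n,n+"0"); c=cal(n); print(n,c[4])
print(bot.get_state())
E
```

```text
pics
scene {'fovy': 43.738928424004236, 'cx': 311.84875128711496, 'cy': 197.79439678996718, 'T': array([[-0.70936512,  0.39543461, -0.58346602,  1.58171277],
       [ 0.70483912,  0.39998566, -0.58584408,  1.04778391],
       [ 0.00171501, -0.82682703, -0.56245366,  1.06368469],
       [ 0.        ,  0.        ,  0.        ,  1.        ]])}
top {'fovy': 50.310726652159595, 'cx': 319.4542442116709, 'cy': 198.18951592473917, 'T': array([[-0.01685979, -0.99804726,  0.06014487,  0.47763193],
       [-0.99981823,  0.0173642 ,  0.00787375,  0.02527466],
       [-0.00890274, -0.06000119, -0.9981586 ,  1.32818043],
       [ 0.        ,  0.        ,  0.        ,  1.        ]])}
{'t': 0.1, 'qpos': array([-1.34010912e+00,  8.79068414e-02,  1.37205969e+00, -5.40423178e-05,
        1.68358689e+00, -1.03090333e-01]), 'qd': array([ 0.00012947, -0.00152884, -0.00110404, -0.00134244,  0.00031838,
       -0.00095718]), 'effort': array([ 1.69906547e-03, -3.41252482e+01, -3.03301156e+01,  7.19377049e-02,
        3.04430863e-02, -9.43507484e-05]), 'tool_pos': array([ 0.18006124, -0.51918624,  0.20442917]), 'tool_rot': array([-9.76680302e-04,  9.86106387e-01,  1.66112103e-01, -8.93025288e-05]), 'contact_force': array([-0.17083465,  0.44188187,  0.17113614]), 'torque': array([-0.00780925,  0.05006076, -0.02422914]), 'grasp_force': 0.0, 'finger_gap': 0.09423457105335992}
```

View pics/top0.png

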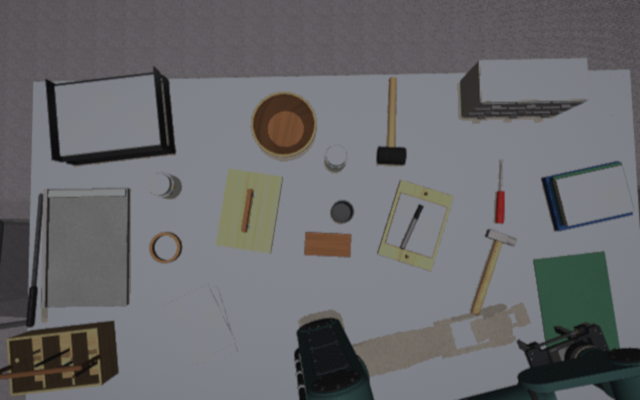

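View pics/scene0.png

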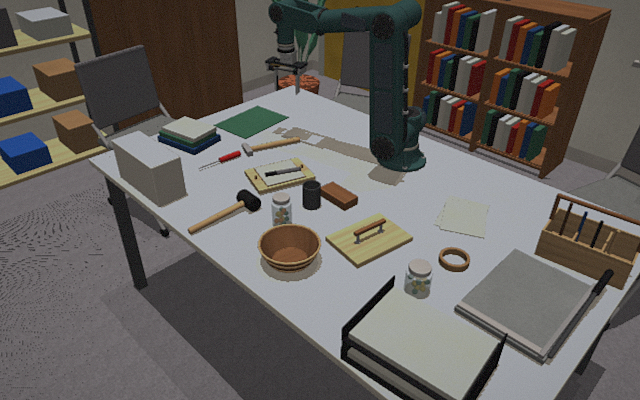

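The top view shows the base at about (416,225) with the marker from (421,206) to (403,248). The pot is at (342,212), the lid at (250,211) with its handle at (248,210), the block at (328,244) and the short jar at (336,158). The scene view agrees.

Run:
```python
from h import *
z=np.load("pics/top0.npz"); p,d=z["p"],z["d"]; hsv=cv2.cvtColor(p,cv2.COLOR_RGB2HSV)
for u,v in[(426,194),(430,200),(406,257),(412,227),(416,210),(250,180),(248,210),(328,244),(342,212),(440,225)]: print((u,v),hsv[v,u],d[v,u])
yel=cv2.inRange(hsv,(20,50,60),(35,255,255))
for nm,(x0,y0,x1,y1),zt in(("base",(370,170,465,280),.024),("lid",(210,160,292,260),.018)):
    m=np.zeros_like(yel); m[y0:y1,x0:x1]=yel[y0:y1,x0:x1]
    c=max(cv2.findContours(m,0,1)[0],key=cv2.contourArea); r=cv2.minAreaRect(cv2.convexHull(c))
    B=cv2.boxPoints(r); W=np.array([cast("top",*b,zt) for b in B]); C=W.mean(0)
    e=[W[1]-W[0],W[2]-W[1]]; print(nm,r,C,[ (np.linalg.norm(k),np.degrees(np.arctan2(k[1],k[0]))) for k in e])
big=cv2.resize(p[165:275,205:465],None,fx=3,fy=3,interpolation=cv2.INTER_CUBIC); cv2.imwrite("pics/crop.png",big[...,::-1])
P=cloud("top",d)
for nm,(u,v) in dict(pot=(342,212),jar=(336,158),block=(328,244),mal=(392,156)).items(): print(nm,P[v,u])
```

```text
(426, 194) [ 16 116  81] 1.285701
(430, 200) [ 28  69 129] 1.3032283
(406, 257) [ 16 109  77] 1.2810559
(412, 227) [162  13  98] 1.2813804
(416, 210) [105   8  62] 1.2879884
(250, 180) [ 32  62 132] 1.3175961
(248, 210) [ 12 139  92] 1.2633594
(328, 244) [ 12 139 114] 1.2871238
(342, 212) [ 0  0 63] 1.3235791
(440, 225) [115  12 133] 1.2909793
base ((414.8999938964844, 224.70001220703125), (55.21462631225586, 77.4181137084961), 17.10272979736328) [ 0.47074747 -0.25424475  0.024     ] [(np.float64(0.23700965306737048), np.float64(-18.566943066421075)), (np.float64(0.16829659018911328), np.float64(-108.27225818202383))]
lid ((248.74684143066406, 210.41226196289062), (53.80337142944336, 76.68817138671875), 9.246112823486328) [0.52326666 0.25408529 0.018     ] [(np.float64(0.23624615410930544), np.float64(-9.457252226370391)), (np.float64(0.16717473970691427), np.float64(-100.29529450408289))]
pot [ 0.51321997 -0.03361462  0.00383948]
jar [ 0.66380813 -0.01423056  0.12534471]
block [0.41642997 0.01199051 0.03488959]
mal [ 0.67798581 -0.18536282  0.05308261]
```

View pics/crop.png

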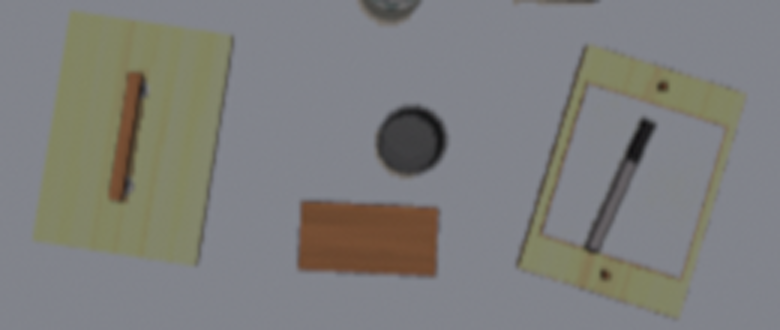

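The crop shows the dowels at (662,87) and (605,274), the marker from (650,122) for the cap to (592,250), and the pot mouth at (411,140). The lid handle runs from (134,75) to (118,198).

```bash
cat >> h.py <<'E'
def cen(m,box,n=0):
    x0,y0,x1,y1=box; k=np.zeros_like(m); k[y0:y1,x0:x1]=m[y0:y1,x0:x1]
    c=max(cv2.findContours(k,0,1)[0],key=len); M=cv2.moments((k>0).astype(np.uint8),True); return M["m10"]/M["m00"],M["m01"]/M["m00"],c,M["m00"]
def two(a,b):
    L=[]
    for n,(u,v) in(("top",a),("scene",b)):
        q=cast(n,u,v,0.); o=cal(n)[3][:3,3]; e=(q-o)/np.linalg.norm(q-o); L.append((o,e))
    A=sum(np.eye(3)-np.outer(e,e) for o,e in L); bb=sum((np.eye(3)-np.outer(e,e))@o for o,e in L); return np.linalg.solve(A,bb)
E
python3 - <<'E'
from h import *
z=np.load("pics/top0.npz"); p,d=z["p"],z["d"]; hsv=cv2.cvtColor(p,cv2.COLOR_RGB2HSV)
br=cv2.inRange(hsv,(3,85,20),(21,255,115))
D=[]
for b in((420,188,432,200),(401,251,412,262)):
    u,v,_,a=cen(br,b); D.append(cast("top",u,v,.036)); print("dowel",u,v,a,D[-1])
print(np.linalg.norm(D[0]-D[1]),sum(D)/2,np.degrees(np.arctan2(*(D[0]-D[1])[1::-1])))
g=cv2.inRange(hsv[...,2],0,105)
u,v,c,a=cen(g,(400,202,424,250)); c=cv2.convexHull(c);r=cv2.minAreaRect(c); B=cv2.boxPoints(r); W=np.array([cast("top",*q,.036) for q in B]);print("marker",u,v,a,r,W.mean(0),[(np.linalg.norm(W[i+1]-W[i]),np.degrees(np.arctan2(*(W[i+1]-W[i])[1::-1]))) for i in(0,1)])
h=cv2.inRange(hsv,(3,100,20),(20,255,255))
u,v,c,a=cen(h,(235,180,262,240)); r=cv2.minAreaRect(c);B=cv2.boxPoints(r); W=np.array([cast("top",*q,.064) for q in B]);print("handle",u,v,a,r,W.mean(0),[(np.linalg.norm(W[i+1]-W[i]),np.degrees(np.arctan2(*(W[i+1]-W[i])[1::-1]))) for i in(0,1)])
P=cloud("top",d); s=P[195:230,325:360].reshape(-1,3); s=s[(s[:,2]>.08)]; (c,_),R=cv2.minEnclosingCircle(s[:,:2].astype(np.float32)),0
print("pot rim pts",len(s),c,_,s[:,2].mean(),np.median(s[:,:2],0))
u,v,c,a=cen(cv2.inRange(hsv[...,2],0,100),(325,195,360,230)); e=cv2.fitEllipse(c); print("pot",u,v,a,e,cast("top",u,v,.045),cast("top",*e[0],.09))
# scene
z=np.load("pics/scene0.npz"); p=z["p"];
for n,q in(("d0",D[0]),("d1",D[1]),("hand",W.mean(0))): print(n,proj("scene",q))
x=cv2.resize(p[140:270,230:430],None,fx=4,fy=4,interpolation=cv2.INTER_CUBIC); cv2.imwrite("pics/crop2.png",x[...,::-1])
E
```

```text
dowel 425.8333333333333 193.16666666666666 6.0 [ 0.56514682 -0.28762613  0.036     ]
dowel 406.5 256.0 6.0 [ 0.37665572 -0.22354376  0.036     ]
0.19908652908083052 [ 0.47090127 -0.25558494  0.036     ] -18.776779251020614
marker 411.02797202797206 226.4125874125874 286.0 ((410.8616638183594, 226.66334533691406), (6.0562052726745605, 48.831825256347656), 24.304548263549805) [ 0.46469798 -0.23935451  0.036     ] [(np.float64(0.1479997942669018), np.float64(-25.865570042401135)), (np.float64(0.018229902178663056), np.float64(-115.49424333884663))]
handle 246.45291479820628 209.96860986547085 223.0 ((246.5770263671875, 210.01217651367188), (5.406702518463135, 42.88970947265625), 8.972626686096191) [0.5225471  0.25248249 0.064     ] [(np.float64(0.12736640339152436), np.float64(-9.35472908680358)), (np.float64(0.016174632831371463), np.float64(-99.98014685952079))]
pot rim pts 107 (0.505207896232605, -0.01546537596732378) 0.04929541051387787 0.15992897359404562 [ 0.51145744 -0.02756521]
pot 341.625 211.47272727272727 440.0 ((341.61859130859375, 211.46810913085938), (21.988842010498047, 23.638233184814453), 50.0910530090332) [ 0.51372055 -0.03068748  0.045     ] [ 0.51246869 -0.0287066   0.09      ]
d0 [255.24947481 175.75292899]
d1 [301.26825566 164.51299683]
hand [369.07552734 224.92334526]
```

View pics/crop2.png

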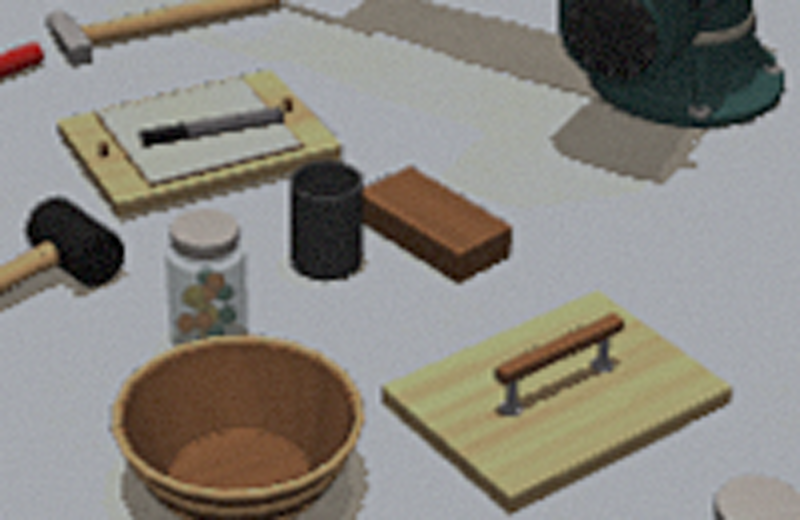

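The scene crop confirms it: the dowels at (103,147) and (289,103) in the crop match the projected positions to about 1 px, and the lid handle runs from (500,375) to (620,322). Next I write the helper that turns a target into rows and work out the approach to the marker.

```bash
cat >> h.py <<'E'
from scipy.spatial.transform import Rotation as R
def cur():
    s=bot.get_state(); w,x,y,z=s["tool_rot"]; return s,np.array(s["tool_pos"]),R.from_quat([x,y,z,w])
def rot(xaz,tilt=0):  # tool down, tool x at azimuth xaz, then turned by tilt about tool y
    a=np.radians(xaz); X=np.array([np.cos(a),np.sin(a),0]); Z=np.array([0,0,-1.]); 
    return R.from_matrix(np.stack([X,np.cross(Z,X),Z],1))*R.from_euler("y",tilt,degrees=True)
def go(pos,Rt):
    s,p,r=cur(); print("rot",np.round((r.inv()*Rt).as_rotvec(degrees=True),1),"shift",np.round(r.inv().apply(np.array(pos)-p),4))
def st():
    s,p,r=cur(); M=r.as_matrix(); print("t%.2f"%s["t"],"q",np.round(s["qpos"],3),"p",np.round(p,4),"X",np.round(M[:,0],3),"Z",np.round(M[:,2],3),"F",np.round(s["contact_force"],1),"gap",round(s["finger_gap"],4),"g",round(s["grasp_force"],1))
E
python3 - <<'E'
from h import *
st(); go([.505,-.2591,.15],rot(-25.9))
E
```

```text
t0.10 q [-1.34   0.088  1.372 -0.     1.684 -0.103] p [ 0.1801 -0.5192  0.2044] X [0.945 0.328 0.   ] Z [-0.001  0.002 -1.   ] F [-0.2  0.4  0.2] gap 0.0942 g 0.0
rot [-0.1  0.  45. ] shift [ 0.3922 -0.1392  0.0548]
```

```bash
python3 -m creep '[0,0,45,0.392,-0.139,0.055,0.05, 0,0,45,0.392,-0.139,0.055,0.05, 0,0,45,0.392,-0.139,0.055,0.05, 0,0,45,0.392,-0.139,0.055,0.05, 0,0,45,0.392,-0.139,0.055,0.05, 0,0,45,0.392,-0.139,0.055,0.05, 0,0,45,0.392,-0.139,0.055,0.05, 0,0,45,0.392,-0.139,0.055,0.05, 0,0,45,0.392,-0.139,0.055,0.05, 0,0,45,0.392,-0.139,0.055,0.05]' 15
python3 - <<'E'
from h import *
st(); go([.505,-.2591,.0305],rot(-25.9))
p,d=shot("scene","s1"); cv2.imwrite("pics/s1c.png",cv2.resize(p[60:200,220:360],None,fx=4,fy=4,interpolation=cv2.INTER_CUBIC)[...,::-1])
E
```

```text
t: 1.35
tool_pos: [0.5041, -0.2612, 0.1507]
tool_rot: [0.0, 0.974, -0.225, 0.0]
contact_force: [0.3, -0.3, -0.0]
finger_gap: 0.0502
grasp_force: 0.0
t1.35 q [-5.780e-01  1.430e-01  1.418e+00 -1.000e-03  1.581e+00  1.447e+00] p [ 0.5041 -0.2612  0.1507] X [ 0.899 -0.438  0.   ] Z [-0.    -0.001 -1.   ] F [ 0.3 -0.3 -0. ] gap 0.0502 g 0.0
rot [ 0.  -0.  -0.1] shift [-1.000e-04 -2.300e-03  1.202e-01]
```

```bash
python3 -m creep '[0,0,0,0,-0.002,0.06,0.05, 0,0,0,0,-0.002,0.1,0.05, 0,0,0,0,-0.002,0.115,0.05, 0,0,0,0,-0.002,0.119,0.05, 0,0,0,0,-0.002,0.119,0.0, 0,0,0,0,-0.002,0.119,0.0, 0,0,0,0,-0.002,0.119,0.0, 0,0,0,0,-0.002,0.119,0.0, 0,0,0,0,-0.002,0.119,0.0]' 15
python3 -c "
from h import *
st()"
```

```text
t: 2.52
tool_pos: [0.5064, -0.2583, 0.0323]
tool_rot: [0.0, 0.975, -0.224, 0.001]
contact_force: [-0.7, -0.3, 3.0]
finger_gap: 0.0153
grasp_force: 15.0
t2.52 q [-0.571  0.223  1.568 -0.     1.349  1.451] p [ 0.5064 -0.2583  0.0323] X [ 0.9   -0.436  0.001] Z [ 0.001 -0.001 -1.   ] F [-0.7 -0.3  3. ] gap 0.0153 g 15.0
```

```bash
python3 -m creep '[0,0,0,0,0,-0.06,0, 0,0,0,0,0,-0.12,0, 0,0,0,0,0,-0.18,0, 0,0,0,0,0,-0.22,0,  0,0,0,0,0,-0.22,0]' 20
python3 -c "
from h import *
st()"
python3 -m creep '[0,10,0,0,0,0,0, 0,20,0,0,0,0,0, 0,30,0,0,0,0,0,  0,30,0,0,0,0,0, 0,30,0,0,0,0,0]'
python3 -c "
from h import *
st()"
```

```text
t: 3.15
tool_pos: [0.5074, -0.259, 0.2562]
tool_rot: [0.002, 0.975, -0.224, 0.004]
contact_force: [0.1, -0.1, -0.4]
finger_gap: 0.0147
grasp_force: 20.0
t3.15 q [-0.571  0.12   1.235 -0.     1.777  1.451] p [ 0.5074 -0.259   0.2562] X [ 0.9   -0.436  0.009] Z [ 0.008 -0.005 -1.   ] F [ 0.1 -0.1 -0.4] gap 0.0147 g 20.0
t: 3.78
tool_pos: [0.5065, -0.2586, 0.252]
tool_rot: [0.058, 0.941, -0.216, 0.252]
contact_force: [0.9, 0.2, 0.6]
finger_gap: 0.0149
grasp_force: 20.0
t3.77 q [-0.625 -0.269  1.699  0.093  1.197  1.386] p [ 0.5065 -0.2586  0.252 ] X [ 0.78  -0.378  0.499] Z [ 0.449 -0.218 -0.866] F [0.9 0.2 0.6] gap 0.0149 g 20.0
```

```bash
cat > kin.py <<'E'
from h import *
from scipy.optimize import least_squares
Q=[[-1.340,.0879,1.3721,0,1.6836,-.1031],[-.578,.143,1.418,-.001,1.581,1.447],[-.571,.223,1.568,0,1.349,1.451],[-.571,.12,1.235,0,1.777,1.451],[-.625,-.269,1.699,.093,1.197,1.386]]
X=[[.1801,-.5192,.2044],[.5041,-.2612,.1507],[.5064,-.2583,.0323],[.5074,-.259,.2562],[.5065,-.2586,.252]]
E=lambda a,x:R.from_euler(a,x)
def fk(q,P):
    b,d1,a2,a3,d4,d6=P; r1=E("z",q[0]); r2=r1*E("y",q[1]); r3=r2*E("y",q[2]); r5=r3*E("z",q[3])*E("y",q[4])
    return r1.apply([0,b,d1])+r2.apply([0,0,a2])+r3.apply([a3,0,d4])+r5.apply([0,0,d6]), r5*E("z",q[5]+np.pi/2)
P=least_squares(lambda P:np.concatenate([fk(q,P)[0]-x for q,x in zip(Q,X)]),[.06,.3,.35,0,.35,.25],x_scale=.1).x
LO=np.array([-3.1,-.76,.27,-1.08,.17,-2.57])+.03; HI=np.array([3.1,2.03,2.55,4.22,2.65,2.57])-.03
def ik(p,Rt,seeds=40):
    rng=np.random.default_rng(0); out=[]
    for k in range(seeds):
        f=lambda q:np.concatenate([fk(q,P)[0]-p,.3*(fk(q,P)[1].inv()*Rt).as_rotvec()])
        s=least_squares(f,rng.uniform(LO,HI),bounds=(LO,HI))
        if s.cost<1e-6 and not any(np.abs(s.x-o).max()<.05 for o in out): out.append(s.x)
    return out
E
python3 - <<'E'
from kin import *
print(P,[np.round((fk(q,P)[0]-x)*1e3,1).tolist() for q,x in zip(Q,X)],[fk(q,P)[1].as_matrix()[:,0].round(2).tolist() for q in Q])
pot=np.array([.5125,-.029])
for tilt in(60,75,90):
  for psi in range(-150,181,30):
    Rt=rot(psi,tilt); g=np.array([*pot,.122])  # grip point; TCP ~6 mm further along tool z
    s=ik(g+Rt.apply([0,0,.006]),Rt,12)
    if s: print(tilt,psi,[np.round(x,2).tolist() for x in s])
E
```

```text
[0.05653272 0.15214854 0.4477618  0.10014639 0.50010313 0.34955288] [[-0.0, -0.1, -0.0], [-0.4, -0.3, -0.2], [0.1, 0.1, 0.0], [0.1, 0.2, 0.2], [0.1, 0.1, -0.1]] [[0.94, 0.33, 0.0], [0.9, -0.44, -0.0], [0.9, -0.44, 0.0], [0.9, -0.44, 0.01], [0.78, -0.38, 0.5]]
60 -150 [[0.08, 0.74, 1.01, -0.53, 2.32, -2.18]]
60 -120 [[0.25, 0.58, 1.27, -0.76, 2.03, -2.44]]
60 0 [[-0.4, -0.58, 2.43, 0.91, 0.44, 0.5]]
60 30 [[-0.79, -0.25, 2.24, 1.15, 1.16, -0.25]]
60 60 [[-0.79, 0.11, 1.9, 0.99, 1.56, -0.51]]
60 90 [[-0.66, 0.4, 1.54, 0.81, 1.9, -0.68]]
60 120 [[-0.49, 0.62, 1.21, 0.6, 2.19, -0.89]]
60 150 [[-0.3, 0.77, 0.97, 0.3, 2.42, -1.23]]
60 180 [[-0.11, 0.82, 0.89, -0.15, 2.48, -1.74]]
75 -150 [[0.1, 0.9, 0.92, -0.7, 2.48, -2.28]]
75 -120 [[0.29, 0.72, 1.23, -0.93, 2.16, -2.45]]
75 30 [[-0.9, -0.09, 2.32, 1.45, 1.3, -0.63]]
75 60 [[-0.86, 0.27, 1.93, 1.16, 1.68, -0.69]]
75 90 [[-0.7, 0.54, 1.52, 0.95, 2.01, -0.73]]
75 120 [[-0.51, 0.77, 1.15, 0.75, 2.34, -0.84]]
75 150 [[-0.31, 0.92, 0.88, 0.42, 2.61, -1.15]]
90 -150 [[0.11, 1.03, 0.89, -0.92, 2.61, -2.42]]
90 -30 [[0.37, 0.14, 2.42, 4.12, 1.22, -2.04]]
90 30 [[-0.94, 0.2, 2.34, 1.66, 1.51, -0.97]]
90 60 [[-0.88, 0.46, 1.93, 1.3, 1.82, -0.85]]
90 90 [[-0.72, 0.69, 1.51, 1.1, 2.13, -0.77]]
90 120 [[-0.52, 0.9, 1.13, 0.93, 2.46, -0.77]]
```

Run:
```python
from h import *
go([.5125,-.05,.32],rot(70))
```

```text
rot [ 25.  -22.6 -93.5] shift [-0.0403 -0.1903 -0.1017]
```

```bash
python3 -m creep '[25,-22.6,-93.5,-0.04,-0.19,-0.102,0, 25,-22.6,-93.5,-0.04,-0.19,-0.102,0, 25,-22.6,-93.5,-0.04,-0.19,-0.102,0, 25,-22.6,-93.5,-0.04,-0.19,-0.102,0, 25,-22.6,-93.5,-0.04,-0.19,-0.102,0, 25,-22.6,-93.5,-0.04,-0.19,-0.102,0, 25,-22.6,-93.5,-0.04,-0.19,-0.102,0, 25,-22.6,-93.5,-0.04,-0.19,-0.102,0, 25,-22.6,-93.5,-0.04,-0.19,-0.102,0, 25,-22.6,-93.5,-0.04,-0.19,-0.102,0]'
python3 - <<'E'
from h import *
st()
Rt=rot(70,82); a=np.radians(70); G=np.array([.5125,-.029,0])+.0107*np.array([np.cos(a),np.sin(a),0])
for z in(.26,.126): go(G+[0,0,z]+Rt.apply([0,0,.004]),Rt)
E
```

```text
t: 5.03
tool_pos: [0.5153, -0.0502, 0.3206]
tool_rot: [0.001, 0.818, 0.575, -0.001]
contact_force: [0.4, -0.6, -0.0]
finger_gap: 0.0149
grasp_force: 20.0
t5.03 q [-0.206  0.021  1.213 -0.002  1.907  0.14 ] p [ 0.5153 -0.0502  0.3206] X [ 0.339  0.941 -0.001] Z [-0.    -0.002 -1.   ] F [ 0.4 -0.6 -0. ] gap 0.0149 g 20.0
rot [-0.1 82.1  0.2] shift [ 0.0337 -0.0098  0.0611]
rot [-0.1 82.1  0.2] shift [ 0.0339 -0.0098  0.1951]
```

```bash
python3 -m creep '[0,82,0,0.034,-0.01,0.061,0, 0,82,0,0.034,-0.01,0.061,0, 0,82,0,0.034,-0.01,0.061,0, 0,82,0,0.034,-0.01,0.061,0, 0,82,0,0.034,-0.01,0.061,0, 0,82,0,0.034,-0.01,0.061,0, 0,82,0,0.034,-0.01,0.061,0, 0,82,0,0.034,-0.01,0.061,0, 0,82,0,0.034,-0.01,0.061,0, 0,82,0,0.034,-0.01,0.061,0]'
python3 - <<'E'
from h import *
st()
a,_=shot("top","t2");b,_=shot("scene","s2")
A=a[130:260,270:440];B=b[80:230,230:400]
f=lambda x:cv2.resize(x,(400,340),interpolation=cv2.INTER_CUBIC)
cv2.imwrite("pics/c2.png",np.hstack([f(A),f(B)])[...,::-1])
E
```

```text
t: 6.28
tool_pos: [0.5153, -0.0157, 0.2595]
tool_rot: [-0.375, 0.618, 0.435, 0.537]
contact_force: [-0.0, -0.1, -0.4]
finger_gap: 0.0153
grasp_force: 20.0
t6.28 q [-0.819  0.215  1.742  1.241  1.942 -0.487] p [ 0.5153 -0.0157  0.2595] X [0.046 0.135 0.99 ] Z [ 0.337  0.93  -0.143] F [-0.  -0.1 -0.4] gap 0.0153 g 20.0
```

View pics/c2.png

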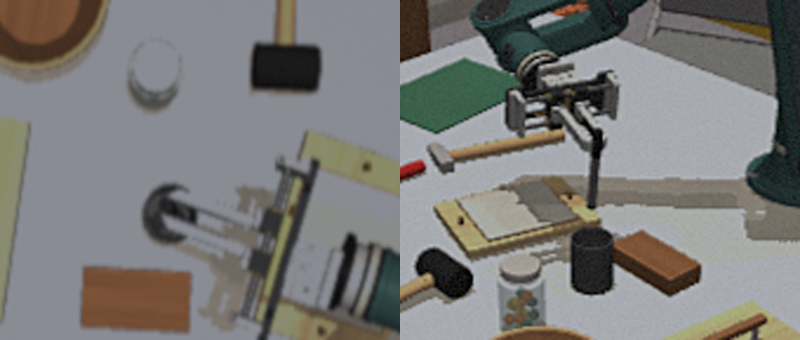

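The pen hangs near vertical over the pot. Its lower end is at about (592,205) in the right half, which is scene pixel (311.6,170.4). I check that against the expected position.

Run:
```python
from h import *
s,p,r=cur(); g=p-.004*r.as_matrix()[:,2]
for L in(.118,-.027): e=g-L*r.as_matrix()[:,0]; print(e,proj("scene",e),proj("top",e))
print(proj("scene",[.5125,-.0287,.09]))
z=np.load("pics/s2.npz")["p"]; hs=cv2.cvtColor(z,cv2.COLOR_RGB2HSV)[...,2]
m=cv2.inRange(hs,0,75)
u,v,c,a=cen(m,(298,176,325,210)); print("pot",u,v,a,cv2.boundingRect(c))
print(hs[160:174,304:320]);
```

```text
[ 0.50826951 -0.03470468  0.14395994] [310.98143616 170.60611763] [344.64374968 212.38141965]
[ 0.51469405 -0.0149877   0.2874694 ] [313.77212126 136.98686667] [339.46341668 208.31987602]
[311.30803906 184.43618295]
pot 311.6924564796905 194.44100580270793 517.0 (302, 180, 23, 30)
[[136 135 130 134 135 129  75  39  47  34 121 137 135 132 131 135]
 [137 132 133 131 135 122  76  36  47  48 127 138 135 134 136 134]
 [120 124 116 120 130 125  76  42  42  54 120 139 134 129 130 132]
 [112 117 116 112 124 118  70  44  49  61 124 141 135 132 134 137]
 [105 114 118 113 118 104  62  40  46  52 108 126 118 119 122 122]
 [ 91  97 110 113 122 100  61  39  45  63 108 119 115 115 114 115]
 [154 154 129 119 122  86  52  42  46  66 110 119 120 117 118 115]
 [172 168 162 136 119  86  48  41  45  82 114 117 115 118 121 115]
 [160 160 156 154 127  86  48  48  46  90 115 117 117 116 117 114]
 [153 158 160 171 169 119  44  43  42  85 118 120 115 112 112 115]
 [164 164 167 170 156  90  33  47  39  82 112 109 107 148 166 162]
 [171 170 169 169 169  96  21  17  22 101 154 163 158 173 176 178]
 [174 169 168 169 174 163 131  87 112 159 177 178 174 175 171 174]
 [166 177 172 171 168 174 169 162 167 155 168 173 174 172 170 171]]
```

```bash
python3 -m creep '[0,0,0,-0.03,0,0.0043,0, 0,0,0,-0.06,0,0.0087,0, 0,0,0,-0.08,0,0.0116,0, 0,0,0,-0.1,0,0.0145,0, 0,0,0,-0.115,0,0.0166,0, 0,0,0,-0.125,0,0.0181,0, 0,0,0,-0.13,0,0.0188,0, 0,0,0,-0.13,0,0.0188,0]'
python3 -c "
from h import *
st()"
```

```text
t: 7.38
tool_pos: [0.5143, -0.0141, 0.1275]
tool_rot: [-0.376, 0.618, 0.433, 0.537]
contact_force: [1.1, 0.0, -1.0]
finger_gap: 0.0153
grasp_force: 20.0
t7.38 q [-0.819  0.424  1.804  1.159  1.844 -0.749] p [ 0.5143 -0.0141  0.1275] X [0.047 0.132 0.99 ] Z [ 0.338  0.931 -0.14 ] F [ 1.1  0.  -1. ] gap 0.0153 g 20.0
```

```bash
python3 -m creep '[0,0,0,-0.003,0,0,0, 0,0,0,-0.003,0,0,0, 0,0,0,-0.003,0,0,0.04, 0,0,0,-0.003,0,0,0.04, 0,0,0,-0.003,0,0,0.04, 0,0,0,-0.003,0,-0.03,0.04, 0,0,0,-0.003,0,-0.08,0.04, 0,0,0,0.0,0,-0.14,0.04, 0,0,0,0.06,0,-0.16,0.04, 0,0,0,0.12,0,-0.16,0.04]'
python3 - <<'E'
from h import *
st()
a,_=shot("top","t3");b,_=shot("scene","s3")
A=a[150:270,290:440];B=b[110:230,250:400]
f=lambda x:cv2.resize(x,(400,320),interpolation=cv2.INTER_CUBIC)
cv2.imwrite("pics/c3.png",np.hstack([f(A),f(B)])[...,::-1])
go([.4,.1,.32],rot(-9.5))
E
```

```text
t: 8.62
tool_pos: [0.4657, -0.1491, 0.2696]
tool_rot: [-0.376, 0.619, 0.432, 0.538]
contact_force: [0.3, -0.1, 0.9]
finger_gap: 0.0398
grasp_force: 0.0
t8.62 q [-1.038  0.331  1.574  1.157  2.15  -0.508] p [ 0.4657 -0.1491  0.2696] X [0.049 0.129 0.99 ] Z [ 0.341  0.93  -0.138] F [ 0.3 -0.1  0.9] gap 0.0398 g 0.0
rot [-55.5 -67.7  65.3] shift [ 0.0778 -0.1465  0.2016]
```

View pics/c3.png

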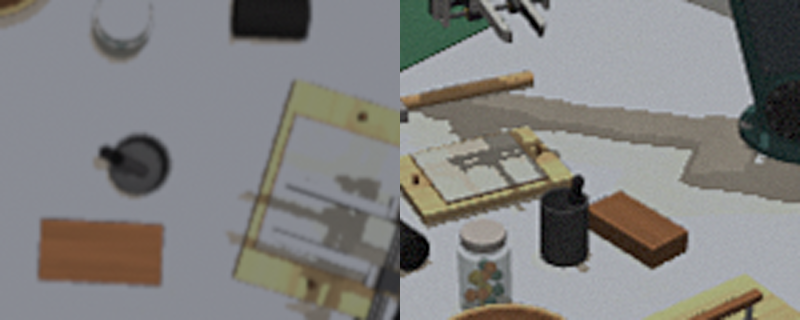

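The pen stands in the pot with its cap up, at about (575,185) in the right half, and the pot is upright. Next the tool goes back to pointing down and moves to the lid handle.

Run:
```python
from h import *
go([.45,-.05,.33],rot(70))
z=np.load("pics/t3.npz")["p"]; hs=cv2.cvtColor(z,cv2.COLOR_RGB2HSV)[...,2]
u,v,c,a=cen(cv2.inRange(hs,0,100),(328,198,356,226)); print(u,v,a,cv2.fitEllipse(c))
```

```text
rot [  0.6 -81.6   0.6] shift [ 0.0684 -0.0482  0.0777]
341.10714285714283 211.25446428571428 448.0 ((340.9830627441406, 211.18423461914062), (22.057180404663086, 24.648456573486328), 101.17041778564453)
```

```bash
python3 -m creep '[0,-81.6,0,0.068,-0.048,0.078,0.05, 0,-81.6,0,0.068,-0.048,0.078,0.05, 0,-81.6,0,0.068,-0.048,0.078,0.05, 0,-81.6,0,0.068,-0.048,0.078,0.05, 0,-81.6,0,0.068,-0.048,0.078,0.05, 0,-81.6,0,0.068,-0.048,0.078,0.05, 0,-81.6,0,0.068,-0.048,0.078,0.05, 0,-81.6,0,0.068,-0.048,0.078,0.05, 0,-81.6,0,0.068,-0.048,0.078,0.05]'
python3 - <<'E'
from h import *
st(); go([.5228,.2528,.2],rot(170.6))
E
```

```text
t: 9.85
tool_pos: [0.4504, -0.0472, 0.3245]
tool_rot: [-0.002, 0.817, 0.576, 0.003]
contact_force: [-0.7, 0.4, -0.3]
finger_gap: 0.0501
grasp_force: 0.0
t9.85 q [-0.235 -0.123  1.343  0.007  1.921  0.111] p [ 0.4504 -0.0472  0.3245] X [0.337 0.942 0.007] Z [ 0.002  0.007 -1.   ] F [-0.7  0.4 -0.3] gap 0.0501 g 0.0
rot [   0.3   -0.3 -100.3] shift [ 0.306  -0.0327  0.1266]
```

```bash
python3 -m creep '[0.3,-0.3,-100.3,0.306,-0.033,0.127,0.05, 0.3,-0.3,-100.3,0.306,-0.033,0.127,0.05, 0.3,-0.3,-100.3,0.306,-0.033,0.127,0.05, 0.3,-0.3,-100.3,0.306,-0.033,0.127,0.05, 0.3,-0.3,-100.3,0.306,-0.033,0.127,0.05, 0.3,-0.3,-100.3,0.306,-0.033,0.127,0.05, 0.3,-0.3,-100.3,0.306,-0.033,0.127,0.05, 0.3,-0.3,-100.3,0.306,-0.033,0.127,0.05, 0.3,-0.3,-100.3,0.306,-0.033,0.127,0.05, 0.3,-0.3,-100.3,0.306,-0.033,0.127,0.05]'
python3 - <<'E'
from h import *
st(); go([.5228,.2528,.041],rot(170.6))
E
```

```text
t: 11.1
tool_pos: [0.5241, 0.2488, 0.1988]
tool_rot: [-0.001, 0.084, 0.996, 0.0]
contact_force: [0.9, 0.4, 0.7]
finger_gap: 0.0503
grasp_force: 0.0
t11.10 q [ 3.450e-01  1.570e-01  1.307e+00  1.000e-03  1.680e+00 -1.058e+00] p [0.5241 0.2488 0.1988] X [-0.986  0.167  0.002] Z [-0.002  0.    -1.   ] F [0.9 0.4 0.7] gap 0.0503 g 0.0
rot [ 0.  -0.1 -0.2] shift [0.0017 0.0038 0.1578]
```

```bash
python3 -m creep '[0,0,0,0.002,0.004,0.06,0.05, 0,0,0,0.002,0.004,0.11,0.05, 0,0,0,0.002,0.004,0.14,0.05, 0,0,0,0.002,0.004,0.155,0.05, 0,0,0,0.002,0.004,0.158,0.05, 0,0,0,0.002,0.004,0.158,0.0, 0,0,0,0.002,0.004,0.158,0.0, 0,0,0,0.002,0.004,0.158,0.0, 0,0,0,0.002,0.004,0.158,0.0, 0,0,0,0.002,0.004,0.158,0.0]' 50
python3 -c "
from h import *
st()"
```

```text
t: 12.35
tool_pos: [0.5233, 0.2553, 0.0427]
tool_rot: [0.001, 0.084, 0.996, 0.001]
contact_force: [0.6, 1.9, 2.3]
finger_gap: 0.0136
grasp_force: 50.0
t12.35 q [ 0.357  0.242  1.523 -0.     1.374 -1.046] p [0.5233 0.2553 0.0427] X [-0.986  0.168 -0.002] Z [ 0.002  0.001 -1.   ] F [0.6 1.9 2.3] gap 0.0136 g 50.0
```

```bash
python3 -m creep '[0,0,0,0,0,-0.02,0, 0,0,0,0,0,-0.06,0, 0,0,0,0,0,-0.11,0, 0,0,0,0,0,-0.16,0, 0,0,0,0,0,-0.21,0, 0,0,0,0,0,-0.25,0, 0,0,0,0,0,-0.25,0, 0,0,0,0,0,-0.25,0]' 50
python3 - <<'E'
from h import *
st(); go([.4708,-.2555,.292],rot(161.3))
E
```

```text
t: 13.35
tool_pos: [0.5218, 0.2543, 0.2886]
tool_rot: [-0.002, 0.084, 0.996, -0.001]
contact_force: [0.2, 0.4, -4.6]
finger_gap: 0.0136
grasp_force: 50.0
t13.35 q [ 3.570e-01  1.600e-01  1.127e+00 -1.000e-03  1.859e+00 -1.046e+00] p [0.5218 0.2543 0.2886] X [-0.986  0.168  0.003] Z [-0.004 -0.003 -1.   ] F [ 0.2  0.4 -4.6] gap 0.0136 g 50.0
rot [-0.2 -0.2  9. ] shift [-0.0353 -0.5112 -0.0019]
```

```bash
python3 -m creep '[0,0,0,0,-0.03,-0.003,0, 0,0,2,-0.005,-0.08,-0.003,0, 0,0,3,-0.01,-0.14,-0.003,0, 0,0,4,-0.015,-0.2,-0.003,0, 0,0,5,-0.02,-0.26,-0.003,0, 0,0,6,-0.025,-0.32,-0.003,0, 0,0,7,-0.03,-0.38,-0.003,0, 0,0,8,-0.032,-0.43,-0.003,0, 0,0,9,-0.034,-0.48,-0.003,0, 0,0,9,-0.035,-0.511,-0.002,0]'
python3 - <<'E'
from h import *
st(); go([.4708,-.2555,.13],rot(161.3))
E
```

```text
t: 14.6
tool_pos: [0.4696, -0.2566, 0.2898]
tool_rot: [-0.003, 0.163, 0.987, 0.001]
contact_force: [0.5, 0.1, -4.1]
finger_gap: 0.0135
grasp_force: 50.0
t14.60 q [-6.060e-01  5.800e-02  1.236e+00 -1.000e-03  1.853e+00 -1.849e+00] p [ 0.4696 -0.2566  0.2898] X [-0.947  0.322  0.006] Z [-0.005  0.003 -1.   ] F [ 0.5  0.1 -4.1] gap 0.0135 g 50.0
rot [ 0.1 -0.3 -0.1] shift [-0.0017  0.0013  0.1597]
```

```bash
python3 -m creep '[0,-0.3,0,-0.002,0.001,0.05,0, 0,-0.3,0,-0.002,0.001,0.1,0, 0,-0.3,0,-0.002,0.001,0.14,0, 0,-0.3,0,-0.002,0.001,0.165,0, 0,-0.3,0,-0.002,0.001,0.175,0, 0,-0.3,0,-0.002,0.001,0.175,0, 0,-0.3,0,-0.002,0.001,0.175,0]'
python3 - <<'E'
from h import *
st()
a,_=shot("top","t4");b,_=shot("scene","s4")
A=a[170:290,360:480];B=b[120:220,220:340]
f=lambda x:cv2.resize(x,(400,400),interpolation=cv2.INTER_CUBIC)
cv2.imwrite("pics/c4.png",np.hstack([f(A),cv2.resize(B,(400,333),interpolation=cv2.INTER_CUBIC).copy() if 0 else f(B)])[...,::-1])
E
```

```text
t: 15.48
tool_pos: [0.4743, -0.2551, 0.1202]
tool_rot: [0.004, 0.162, 0.987, -0.001]
contact_force: [0.9, -0.5, -4.9]
finger_gap: 0.0131
grasp_force: 50.0
t15.47 q [-6.000e-01  8.800e-02  1.540e+00  1.000e-03  1.506e+00 -1.845e+00] p [ 0.4743 -0.2551  0.1202] X [-0.947  0.32  -0.008] Z [ 0.007 -0.003 -1.   ] F [ 0.9 -0.5 -4.9] gap 0.0131 g 50.0
```

View pics/c4.png

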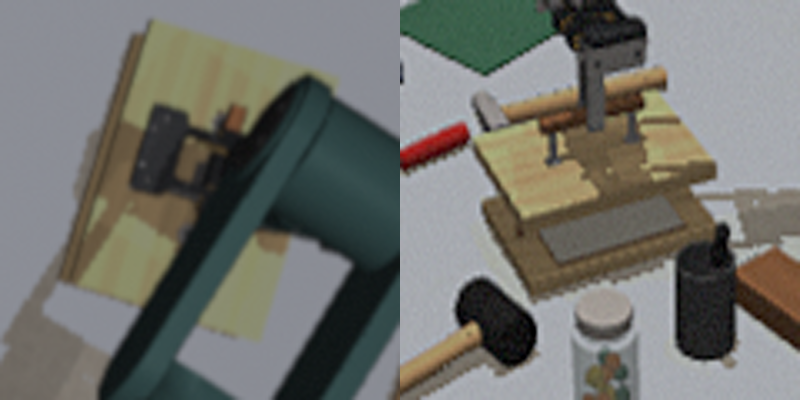

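The top half shows lid corners at about (150,20), (75,275) and (262,340). The scene half shows the lid hovering roughly over the base. I let it settle, then measure lid against base with the same edge fit in both top pictures.

```bash
python3 -m creep '[0,0,0,0,0,0.01,0, 0,0,0,0,0,0.01,0, 0,0,0,0,0,0.01,0, 0,0,0,0,0,0.01,0]'
cat > edge.py <<'E'
from h import *
from scipy.ndimage import map_coordinates,gaussian_filter
def edges(name,img,c,az,ztop,chan,lo=.1,hi=.9,show=True):
    """signed mm offset of each board edge from the predicted one, along its outward normal (board axes)"""
    a=np.radians(az); ex=np.array([np.cos(a),np.sin(a),0]); ey=np.array([-np.sin(a),np.cos(a),0]); C=np.array([c[0],c[1],ztop]); out={}
    I=gaussian_filter(chan(img).astype(float),.6)
    for k,(n,t,h,L) in {"+x":(ex,ey,.12,.085),"-x":(-ex,ey,.12,.085),"+y":(ey,ex,.085,.12),"-y":(-ey,ex,.085,.12)}.items():
        s=np.linspace(-1+2*lo,-1+2*hi,50)*L; d=np.arange(-10,10.1,.5)/1000
        pts=np.array([[proj(name,C+n*(h+dd)+t*ss) for dd in d] for ss in s])
        V=map_coordinates(I,[pts[...,1],pts[...,0]],order=1); G=np.gradient(V,axis=1)
        w=np.abs(G); j=w.argmax(1); ok=(w.max(1)>np.median(w.max(1))*.6)&(j>1)&(j<len(d)-2)
        jj=j[ok]; r=np.arange(len(ok))[ok]; y0,y1,y2=w[r,jj-1],w[r,jj],w[r,jj+1]; sub=d[jj]+.5e-3*.5*(y0-y2)/(y0-2*y1+y2-1e-9)
        off=np.median(sub); good=np.abs(sub-off)<2e-3; f=np.polyfit(s[ok][good],sub[good],1) if good.sum()>5 else [0,off]
        out[k]=(round(off*1e3,1),round(np.percentile(sub,75)*1e3-np.percentile(sub,25)*1e3,1),int(good.sum()),round(np.degrees(f[0]),1))
    print(name,out)
sat=lambda p:cv2.cvtColor(p,cv2.COLOR_RGB2HSV)[...,1]
val=lambda p:p.max(2)
yb=lambda p:p[...,0].astype(int)-p[...,2]
E
python3 - <<'E'
from edge import *
st(); b,_=shot("scene","s5"); a,_=shot("top","t5"); s,p,r=cur(); print(p)
a0=np.load("pics/top0.npz")["p"];b0=np.load("pics/scene0.npz")["p"]; zt=p[2]-.0247
X=r.as_matrix()[:,0]; az=np.degrees(np.arctan2(-X[1],-X[0])); print("az",az)
for nm,ch in(("yb",yb),("val",val)):
    print(nm,"base"); edges("top",a0,[.4708,-.255],-18.7,.024,ch); edges("scene",b0,[.4708,-.255],-18.7,.024,ch)
    print(nm,"lid"); edges("top",a,p,az,zt,ch); edges("scene",b,p,az,zt,ch)
E
```

```text
t: 16.08
tool_pos: [0.4739, -0.2548, 0.1093]
tool_rot: [0.003, 0.162, 0.987, -0.001]
contact_force: [0.0, 0.6, -4.2]
finger_gap: 0.0133
grasp_force: 50.0
t16.07 q [-6.000e-01  9.500e-02  1.555e+00  1.000e-03  1.486e+00 -1.845e+00] p [ 0.4739 -0.2548  0.1093] X [-0.947  0.32  -0.007] Z [ 0.006 -0.002 -1.   ] F [ 0.   0.6 -4.2] gap 0.0133 g 50.0
[ 0.473921   -0.25482382  0.10938556]
az -18.663405863645643
yb baseTraceback (most recent call last):
  File "<stdin>", line 6, in <module>
  File "edge.py", line 9, in edges
    pts=np.array([[proj(name,C+n*(h+dd)+t*ss) for dd in d] for ss in s])
                   ~~~~^^^^^^^^^^^^^^^^^^^^^^
  File "h.py", line 10, in proj
    f,cx,cy,T,_=cal(n); q=T[:3,:3].T@(np.array(p)-T[:3,3]); return q[:2]/q[2]*f+[cx,cy]
                ~~~^^^
  File "h.py", line 4, in cal
    c=bot.get_calibration(n); f=200/np.tan(np.radians(c["fovy"])/2); return f,c["cx"],c["cy"],np.array(c["T"]),c
ValueError: time passes only in moves, steps and waits
```

```bash
python3 - <<'E'
s=open("h.py").read()
s=s.replace("def cal(n):\n    c=bot","import functools\n@functools.lru_cache\ndef cal(n):\n    c=bot"); open("h.py","w").write(s)
E
cat > rel.py <<'E'
from edge import *
s,p,r=cur(); a=np.load("pics/t5.npz")["p"];b=np.load("pics/s5.npz")["p"]
a0=np.load("pics/top0.npz")["p"];b0=np.load("pics/scene0.npz")["p"]; zt=p[2]-.0247
X=r.as_matrix()[:,0]; az=np.degrees(np.arctan2(-X[1],-X[0]))
for nm,ch in(("yb",yb),("val",val)):
    print(nm,"base"); edges("top",a0,[.4708,-.255],-18.7,.024,ch); edges("scene",b0,[.4708,-.255],-18.7,.024,ch)
    print(nm,"lid"); edges("top",a,p,az,zt,ch); edges("scene",b,p,az,zt,ch)
E
python3 rel.py
```

```text
yb base
top {'+x': (np.float64(-0.8), np.float64(0.7), 50, np.float64(-0.0)), '-x': (np.float64(0.3), np.float64(0.7), 50, np.float64(0.2)), '+y': (np.float64(0.3), np.float64(1.0), 49, np.float64(0.1)), '-y': (np.float64(0.8), np.float64(10.2), 11, np.float64(-0.1))}
scene {'+x': (np.float64(2.2), np.float64(2.1), 39, np.float64(-0.7)), '-x': (np.float64(-0.2), np.float64(1.1), 49, np.float64(-0.3)), '+y': (np.float64(0.2), np.float64(4.4), 7, np.float64(-0.0)), '-y': (np.float64(2.4), np.float64(3.0), 29, np.float64(-0.2))}
yb lid
top {'+x': (np.float64(0.2), np.float64(0.6), 47, np.float64(-0.2)), '-x': (np.float64(1.3), np.float64(0.7), 33, np.float64(-0.3)), '+y': (np.float64(6.8), np.float64(1.2), 50, np.float64(0.1)), '-y': (np.float64(1.3), np.float64(5.0), 20, np.float64(-0.3))}
scene {'+x': (np.float64(3.4), np.float64(6.2), 12, np.float64(0.3)), '-x': (np.float64(-0.2), np.float64(1.5), 41, np.float64(-0.3)), '+y': (np.float64(-1.9), np.float64(4.2), 18, np.float64(0.2)), '-y': (np.float64(-0.5), np.float64(5.1), 15, np.float64(1.0))}
val base
top {'+x': (np.float64(2.8), 
[... 315 characters left out ...]
(3.4), np.float64(2.5), 28, np.float64(0.3)), '+y': (np.float64(0.3), np.float64(2.6), 24, np.float64(-0.0)), '-y': (np.float64(3.4), np.float64(5.8), 20, np.float64(-0.1))}
val lid
top {'+x': (np.float64(3.4), np.float64(0.5), 41, np.float64(-0.2)), '-x': (np.float64(3.7), np.float64(0.8), 33, np.float64(-0.1)), '+y': (np.float64(-3.2), np.float64(0.7), 10, np.float64(0.2)), '-y': (np.float64(1.8), np.float64(7.9), 4, np.float64(0.0))}
scene {'+x': (np.float64(0.8), np.float64(8.8), 22, np.float64(0.2)), '-x': (np.float64(1.7), np.float64(1.6), 41, np.float64(0.4)), '+y': (np.float64(-2.2), np.float64(3.6), 17, np.float64(-0.1)), '-y': (np.float64(1.8), np.float64(8.4), 9, np.float64(0.4))}
```

Run:
```python
from edge import *
s,p,r=cur(); a=np.load("pics/t5.npz")["p"]; a0=np.load("pics/top0.npz")["p"]
X=r.as_matrix()[:,0]; az=np.degrees(np.arctan2(-X[1],-X[0]))
def prof(img,c,az,zt,segs):
    q=np.radians(az); ex=np.array([np.cos(q),np.sin(q),0]); ey=np.array([-np.sin(q),np.cos(q),0]); C=np.array([c[0],c[1],zt]); d=np.arange(-8,13,1)/1000
    for s0,s1 in segs:
        pts=np.array([[proj("top",C+ey*(.085+dd)+ex*ss) for dd in d] for ss in np.linspace(s0,s1,30)])
        print((s0,s1),np.round(map_coordinates(val(img).astype(float),[pts[...,1],pts[...,0]],order=1).mean(0)).astype(int))
print(np.arange(-8,13))
prof(a0,[.4708,-.255],-18.7,.024,[(.03,.11),(-.11,-.03)])
prof(a,p,az,p[2]-.0247,[(.08,.11),(.05,.08),(.02,.05),(-.08,-.05),(-.11,-.08)])
l=np.load("pics/top0.npz")["p"]; print("lid0"); prof(l,[.5233,.2553],-9.67,.018,[(.03,.11),(-.11,-.03)])
```

```text
[-8 -7 -6 -5 -4 -3 -2 -1  0  1  2  3  4  5  6  7  8  9 10 11 12]
(0.03, 0.11) [129 130 129 126 121 114 106  99  97 101 109 118 127 133 137 139 140 140
 140 140 140]
(-0.11, -0.03) [129 130 129 126 121 114 106  99  98 101 109 118 127 133 137 139 140 140
 140 140 140]
(0.08, 0.11) [141 140 138 134 127 117 107  99  96  97  99 101 100  98  97  98 102 110
 118 128 136]
(0.05, 0.08) [140 139 137 134 127 117 107  98  94  93  94  95  94  91  88  89  95 103
 114 124 134]
(0.02, 0.05) [129 127 125 120 115 107  99  93  91  92  95  96  94  91  89  89  94 102
 112 122 131]
(-0.08, -0.05) [118 120 122 122 119 112 104  97  93  94  95  97  96  92  90  90  94 103
 113 124 133]
(-0.11, -0.08) [104 103 101  99  95  91  86  84  85  88  91  93  93  90  88  88  92  99
 106 113 120]
lid0
(0.03, 0.11) [132 132 132 132 132 132 132 132 133 134 136 138 139 140 140 140 140 139
 139 139 139]
(-0.11, -0.03) [131 131 132 132 132 132 132 132 133 134 136 138 139 139 139 139 139 139
 139 139 139]
```

Relative to the tool, the lid sits as the base does relative to (0.4708,-0.2550), so I correct by tool x +2.9 mm and y -1.2 mm, then lower to just above the dowels.

```bash
python3 -m creep '[0,0.3,0,0.003,-0.001,0.0,0, 0,0.3,0,0.003,-0.001,0.012,0, 0,0.3,0,0.003,-0.001,0.022,0, 0,0.3,0,0.003,-0.001,0.022,0, 0,0.3,0,0.003,-0.001,0.022,0]'
python3 - <<'E'
from h import *
st(); go([.4708,-.255,.071],rot(161.3))
E
```

```text
t: 16.8
tool_pos: [0.4707, -0.2548, 0.087]
tool_rot: [0.0, 0.162, 0.987, -0.0]
contact_force: [-0.1, -0.5, -5.0]
finger_gap: 0.0134
grasp_force: 50.0
t16.80 q [-0.602  0.108  1.586  0.     1.447 -1.847] p [ 0.4707 -0.2548  0.087 ] X [-0.947  0.32  -0.001] Z [ 0.001 -0.    -1.   ] F [-0.1 -0.5 -5. ] gap 0.0134 g 50.0
rot [-0.  0.  0.] shift [-0.0001 -0.0002  0.016 ]
```

```bash
python3 -m creep '[0,0,0,0,0,0.003,0, 0,0,0,0,0,0.006,0, 0,0,0,0,0,0.008,0, 0,0,0,0,0,0.009,0, 0,0,0,0,0,0.009,0]'
python3 -c "
from h import *
st()"
```

```text
t: 17.42
tool_pos: [0.4707, -0.2548, 0.078]
tool_rot: [0.0, 0.162, 0.987, -0.0]
contact_force: [0.2, -0.3, -3.8]
finger_gap: 0.0138
grasp_force: 50.0
t17.43 q [-0.602  0.114  1.597  0.     1.429 -1.847] p [ 0.4707 -0.2548  0.078 ] X [-0.947  0.32  -0.001] Z [ 0.001 -0.    -1.   ] F [ 0.2 -0.3 -3.8] gap 0.0138 g 50.0
```

```bash
python3 -m creep '[0,0,0,0,0,0.002,0, 0,0,0,0,0,0.004,0, 0,0,0,0,0,0.006,0, 0,0,0,0,0,0.007,0, 0,0,0,0,0,0.007,0]'
python3 -c "
from h import *
st()"
```

```text
t: 18.05
tool_pos: [0.4707, -0.2548, 0.071]
tool_rot: [0.0, 0.162, 0.987, -0.0]
contact_force: [-0.2, 0.5, -4.4]
finger_gap: 0.0137
grasp_force: 50.0
t18.05 q [-0.602  0.12   1.606  0.     1.415 -1.847] p [ 0.4707 -0.2548  0.071 ] X [-0.947  0.32  -0.001] Z [ 0.001 -0.    -1.   ] F [-0.2  0.5 -4.4] gap 0.0137 g 50.0
```

```bash
python3 -m creep '[0,0,0,0,0,0.0005,0, 0,0,0,0,0,0.001,0, 0,0,0,0,0,0.0015,0, 0,0,0,0,0,0.0015,0]'
python3 -c "
from h import *
st()"
```

```text
t: 18.55
tool_pos: [0.4709, -0.2549, 0.0707]
tool_rot: [0.001, 0.162, 0.987, -0.0]
contact_force: [-2.4, 1.2, 2.2]
finger_gap: 0.0138
grasp_force: 50.0
t18.55 q [-0.602  0.12   1.607 -0.     1.413 -1.847] p [ 0.4709 -0.2549  0.0707] X [-0.947  0.32  -0.002] Z [ 0.001 -0.001 -1.   ] F [-2.4  1.2  2.2] gap 0.0138 g 50.0
```

```bash
python3 -m creep '[0,0,0,0,0,0.0006,0, 0,0,0,0,0,0.0012,0, 0,0,0,0,0,0.0016,0, 0,0,0,0,0,0.0016,0, 0,0,0,0,0,0.0016,0, 0,0,0,0,0,0.0016,0]'
python3 -c "
from h import *
st()"
```

```text
t: 19.3
tool_pos: [0.4709, -0.2549, 0.0706]
tool_rot: [0.001, 0.162, 0.987, -0.001]
contact_force: [-6.1, 2.9, 9.5]
finger_gap: 0.0135
grasp_force: 50.0
t19.30 q [-0.602  0.12   1.607 -0.     1.412 -1.847] p [ 0.4709 -0.2549  0.0706] X [-0.947  0.32  -0.002] Z [ 0.002 -0.001 -1.   ] F [-6.1  2.9  9.5] gap 0.0135 g 50.0
```

```bash
python3 -m creep '[0,0,0,0.0003,0,0.0002,0, 0,0,0,0.0006,0,0.0004,0, 0,0,0,0.0006,0,0.0004,0, 0,0,0,0.0006,0,0.0004,0, 0,0,0,0.0006,0,0.0004,0]'
python3 - <<'E'
from h import *
st(); b,_=shot("scene","s6"); cv2.imwrite("pics/c6.png",cv2.resize(b[100:260,200:400],(800,600),interpolation=cv2.INTER_CUBIC)[...,::-1])
E
```

```text
t: 19.92
tool_pos: [0.4709, -0.255, 0.0707]
tool_rot: [0.002, 0.162, 0.987, -0.001]
contact_force: [-4.0, 2.6, 10.5]
finger_gap: 0.014
grasp_force: 50.0
t19.93 q [-0.602  0.118  1.608  0.     1.411 -1.847] p [ 0.4709 -0.255   0.0707] X [-0.947  0.32  -0.004] Z [ 0.003 -0.002 -1.   ] F [-4.   2.6 10.5] gap 0.014 g 50.0
```

View pics/c6.png

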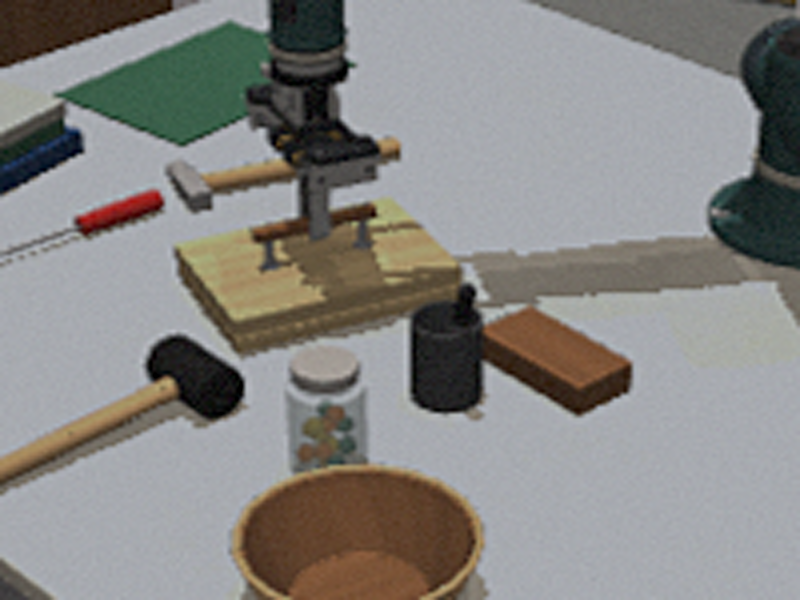

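The lid sits flush on the base, centred at about (320,265). The pot at (447,355) stands with the pen in it, nothing else has moved, and the push is 10.5 N with the grip at 50 N.

```bash
python3 -c "
from bench import bot
print(bot.close_job())"
```

```text
the job is handed in; nothing more can be done
None
```

The marker stands in the pot cap up, and the lid is home over both dowels, held by its handle and pressed with about 10.5 N; I handed the job in at about 20 s of the allowed 64 s.

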